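# Charge the spray bottle at the air station

## Robot

A 6-joint arm with a two-finger parallel gripper is mounted at the origin on the work surface. World frame = base frame: x ahead of the robot, y to its left, z up, the work surface at z = 0. Lengths are in mm, angles in degrees, forces in N, time in s.
With the tool pointing down it reaches from about 325 to 925 mm from the base axis. Payload 3.1 kg.
Tool frame: the origin (TCP) lies at the very end of the fingers, on their centre line; the grasp point (between the pads) lies grasp_offset behind it (grasp_offset is the distance from the TCP to the grasp point, in mm); z points along the fingers, x is the direction in which the jaws open and shut, and the axes are right-handed (so a half turn about z gives the same grasp; the last joint's range is limited). The gripper opens to 85 mm and grips with 20 to 120 N. Pads are 22 mm wide; open, the fingers measure 114 mm over their backs; the gripper's body (76 mm by 85 mm) begins 54 mm behind the grasp point. The pads swing forward as they close: fully open they stand 13 mm farther back than shut.
Start: joints at [58.717, 12.427, 92.441, -0, 75.132, -6.429], TCP at [262.685, 567.13, 231.3] pointing down, gripper open.
Joint ranges: [-157.48, 157.48], [-44.54, 120.13], [17.64, 146.25], [-64.5, 244.5], [7.68, 150.69], [-147.95, 147.95]. Speed limits (degrees/s): [159.86, 159.86, 180, 180, 180, 180].

## Interface

Orientations are given as [roll, pitch, yaw] about the fixed x, y, z axes, in that order (R = Rz(yaw) Ry(pitch) Rx(roll)).
In Python, from station import * gives the robot as it stands. Calls block until the motion is done:
- goto(position, orientation): joint-space move of the TCP to a pose.
- move_l(position, attitude=None, speed=150): straight line of the TCP; attitude=None keeps the orientation; speed is the mean speed in mm/s.
- move_j(angles): joint-space move.
- grip(opening, squeeze=None): finger opening in mm; squeeze is the grip in N (None keeps the last); returns when the fingers have stopped.
- wait(seconds).
- solve_ik(position, orientation): joint angles nearest the present ones, or None.
- get_obs(): the state.
- get_image(name): name is "scene" or "side" or "wrist"; returns the picture (384x512x3 uint8, red, green, blue); there is no depth.
- get_calibration(name): a dict with "fx", "fy", "cx", "cy" (pixels), "R" (3x3) and "t" (3): a world point X has camera coordinates R X + t; the wrist camera has in their place "mount" (4x4, takes a point from camera to tool coordinates, whose origin is the TCP and whose axes are the tool frame's). Camera axes: x right, y down, z forward; pixel columns grow to the right and rows downward; lengths in mm; the calibration is good to about 2 mm. A picture is of the moment at which its call begins: read the wrist's pose just before it. get_calibration takes no time and is no camera call.
A pose or a line that the arm cannot do raises Unreachable and nothing moves.
- sign_off(): hands the job in, once; it reports no verdict.
Trained networks look in the newest picture that a camera, given by its name, has taken for a name from the list of things; names that differ only in an ending like _2 or _b are one class to them, and where a whole thing is asked for, a point or a joint stands for the part that bears it (a point fixed in the world has none). Each returns a list of dicts, best first, with "score" (0 to 1); they miss things now and then, are a little off and sometimes report something else, mostly with a low value. They report only what shows in the picture. A call takes as long as a camera call. They do not tell look-alikes from the thing itself.
- spot_in(name, camera): "extent" ([centre column, centre row, width, height] in pixels, round what is visible of it).
- regions_of(name, camera): "region" (384x512 bool, what is visible of it) and "extent" ([centre column, centre row, width, height] in pixels, round what is visible of it).
The state is a dict: "t": time; "joint_pos": joint angles; "qvel": joint speeds; "effort": joint torques, N m; "tcp_pos": TCP position; "ee_rot": TCP orientation; "wrist_force": force on the tool from outside, world axes, zero at the start; "moment": the same for the moment, N m; "grip_width": finger opening in mm.
Only numpy, scipy, OpenCV 4.12 (cv2) and the standard library are available. Lean on these libraries where they do the work, as an engineer would, in place of code of your own. Each camera call takes 0.05 s, during which the arm holds its last target. There are 200 camera calls.

## Task

Charge the aluminium spray bottle with air at the charging station: turn the lever valve fully open, until its lever lies in line with the pipe, then stand the bottle upright in the sprung ring, press it straight down as far as the ring goes and keep it there. Do not let go: the bottle is charging only while it is held down, so finish with it still held fully down. Do not tip the bottle over, and leave the other things on the bench where they are.

Things in the scene. Friction and masses are not known exactly. Their poses are not given: they have to be found in the camera images.
- station: Charging station bolted to the bench: grey base plate 150 x 310 x 12 mm, origin under its centre. z up, x along the short side away from the robot, y along the pipe from the valve to the ring. On it, in a row along y: valve (y = -90 mm), regulator with gauge (y = -8 mm, 100 mm high), sprung ring (y = +85 mm).
- cradle (a point): Centre of the sprung steel ring, on the face where the bottle's foot rests while the ring is up, 61 mm above the bench. Fixed to the station (does not sink with the ring); axes as station. Lip inner diameter 66 mm, flaring to 76 mm at its top, 15 mm above the seat; flange 108 mm across with three bolt heads; a brass nozzle stands in the centre hole, just below the seat.
- seat_ring (a joint): How far the sprung ring is pressed down, m: 0 = up (at rest), 0.014 = fully down on its stop. The spring takes about 7 N to start and 14 N fully down; it carries the bottle's own weight without sinking and springs back up when let go.
- valve_stem (a point): Vertical turning axis of the valve's lever, at the height of the lever's sleeve, 84 mm above the bench; fixed to the station, 175 mm from cradle along the station's -y. Axes as station.
- lever_grip (a point): Point in the middle of the lever's black sleeve, 85 mm out from valve_stem, 84 mm above the bench; moves with the lever, its own -x axis points outwards along it. The sleeve lies level, is 68 mm long (41 to 109 mm out from the axis), 18 mm wide and 12 mm thick; the space under it down to the base plate is free.
- valve_lever (a joint): Angle of the lever, rad: 0 = shut, lever points to the station's -x (towards the robot), across the pipe; it opens anticlockwise seen from above, to 1.571 = fully open, in line with the pipe and pointing to the station's -y (away from the ring). It stays where it is left; turning takes about 3 N at the sleeve.
- bottle_mid (a point): Centre of the spray bottle, half-way up its axis (77.5 mm above the foot), z along it. Bare aluminium, small black cap. Above the foot: straight wall 60 mm diameter up to 124 mm, shoulder to 135, cap 33 mm diameter up to 155. Hollow foot, recess 16 mm deep. 0.25 to 0.45 kg, stands upright. Grip the wall just below the shoulder.
- oil_bottle: Bystander: slim white plastic oil bottle, 48 mm diameter, with a long thin spout, 178 mm high in all; origin at the centre of its foot. Loose.
- paste_tin: Bystander: low round steel tin with lid, 79 mm diameter, 60 mm high; origin at the centre of its foot. Loose.
- wire_brush: Bystander: wooden wire brush lying on its back, bristles up, 250 mm long, 28 mm wide and high, along its x axis; origin under its middle. Loose.
Mind the look-alikes: they are no part of the job. Leave any blue, orange or red look-alike of the part that bears bottle_mid alone.

How it is judged:
By the outcome, as a careful person would: the job done as asked, in the order asked, and still so for the second after the job is handed in, while the arm keeps its last pose, push and grip.
It also fails if it takes over 48 s, if anything falls off the work surface, if the arm or the gripper's body presses on something with over 40 N, if the wrist force passes 120 N, or if a joint passes its speed limit or range.

## Working session

There is one attempt and no reset: what is moved stays moved. The work goes in short steps, each a Python script; the robot and the scene stay as the last script left them, time stands still between calls to the robot, and variables do not carry over. Pictures are saved under pics/ and viewed, about 8 in all and at most 12, crops included, and the job is handed in when it is done.

```bash
mkdir -p pics; ls; python3 - <<'E'
from station import *
import cv2,numpy as np
ims=[]
for c in ["scene","side"]:
    im=get_image(c); cv2.imwrite(f"pics/{c}0.png",im[:,:,::-1]); 
    K=get_calibration(c); print(c,{k:np.round(v,3).tolist() for k,v in K.items()})
    for n in ["station","bottle_mid","lever_grip","seat_ring","oil_bottle","paste_tin","wire_brush"]:
        print(n,[(np.round(d["extent"]).tolist(),round(d["score"],2)) for d in spot_in(n,c)])
print(get_obs(),np.round(get_calibration("wrist")["mount"],3).tolist(),{k:get_calibration("wrist")[k] for k in("fx","cx","cy")})
print(grasp_offset if 'grasp_offset' in globals() else None)
E
```

```text
pics
scene {'fx': 371.216, 'fy': 371.216, 'cx': 255.519, 'cy': 185.436, 'R': [[0.154, 0.988, -0.01], [0.771, -0.126, -0.624], [-0.618, 0.088, -0.781]], 't': [-186.54, -361.736, 1434.195]}
station [([188.0, 216.0, 116.0, 69.0], 0.98), ([269.0, 156.0, 18.0, 48.0], 0.25)]
bottle_mid [([344.0, 124.0, 23.0, 46.0], 0.8), ([327.0, 157.0, 27.0, 42.0], 0.79), ([359.0, 150.0, 24.0, 48.0], 0.73)]
lever_grip [([142.0, 196.0, 23.0, 38.0], 0.59)]
seat_ring [([215.0, 202.0, 38.0, 34.0], 0.64)]
oil_bottle [([270.0, 155.0, 12.0, 47.0], 0.85)]
paste_tin [([311.0, 195.0, 30.0, 34.0], 0.92)]
wire_brush [([266.0, 268.0, 26.0, 92.0], 0.66), ([213.0, 202.0, 41.0, 32.0], 0.57)]
side {'fx': 452.39, 'fy': 452.39, 'cx': 262.46, 'cy': 188.5, 'R': [[0.884, -0.468, 0.003], [-0.331, -0.629, -0.703], [0.331, 0.621, -0.711]], 't': [-454.704, 283.096, 917.694]}
station [([310.0, 261.0, 131.0, 125.0], 0.74)]
bottle_mid [([172.0, 121.0, 26.0, 48.0], 0.85), ([126.0, 135.0, 31.0, 54.0], 0.85), ([154.0, 154.0, 31.0, 57.0], 0.62), ([188.0, 142.0, 27.0, 53.0], 0.56), ([234.0, 154.0, 29.0, 35.0], 0.3)]
lever_grip [([322.0, 2
[... 382 characters left out ...]
87,  0.05660011,  0.09600814,  0.1181252 , -0.07700488,
       -0.11520234]), 'effort': array([ 6.43399471e-04, -3.96840012e+01, -3.04234672e+01, -1.54538066e-04,
        6.13027569e-04,  1.53018658e-05]), 'tcp_pos': array([262.71352184, 567.14714788, 231.34709065]), 'ee_rot': array([ 1.79999576e+02, -4.98597952e-03,  6.51438272e+01]), 'wrist_force': array([0.22802304, 0.28468964, 0.28260706]), 'moment': array([-0.01487644,  0.03202659, -0.00571094]), 'grip_width': 85.40439867412321} [[1.0, 0.0, -0.001, 0.517], [0.0, 0.964, 0.265, -67.294], [0.001, -0.265, 0.964, -142.715], [0.0, 0.0, 0.0, 1.0]] {'fx': 329.57769395760914, 'cx': 258.24411935123845, 'cy': 196.63979164448497}
18.700000000000003
```

```bash
python3 - <<'E'
import cv2,numpy as np
a=cv2.imread("pics/scene0.png")[80:330,110:410]; b=cv2.imread("pics/side0.png")[80:330,90:390]
cv2.imwrite("pics/c0.png",cv2.resize(np.hstack([a[:,:]]),(780,590*1),interpolation=cv2.INTER_CUBIC))
cv2.imwrite("pics/c1.png",cv2.resize(b,(780,590),interpolation=cv2.INTER_CUBIC))
E
```

```text
(no output)
```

View pics/c0.png

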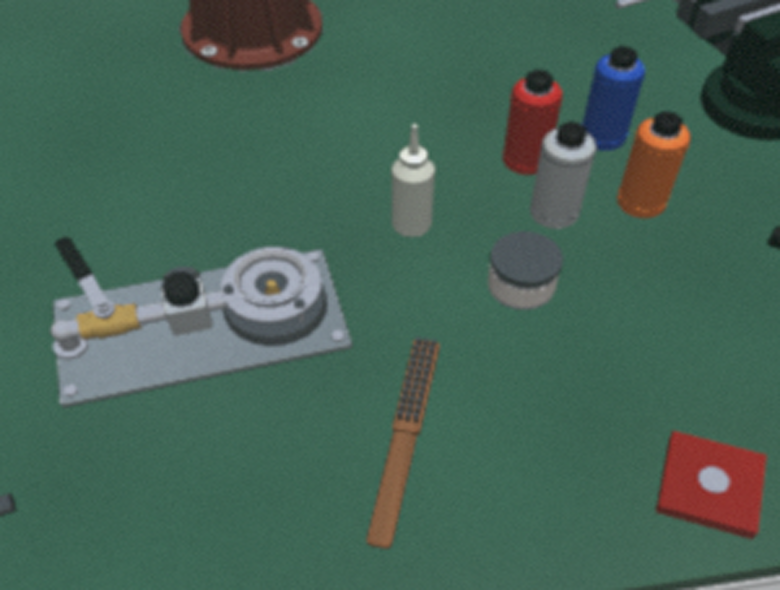

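View pics/c1.png

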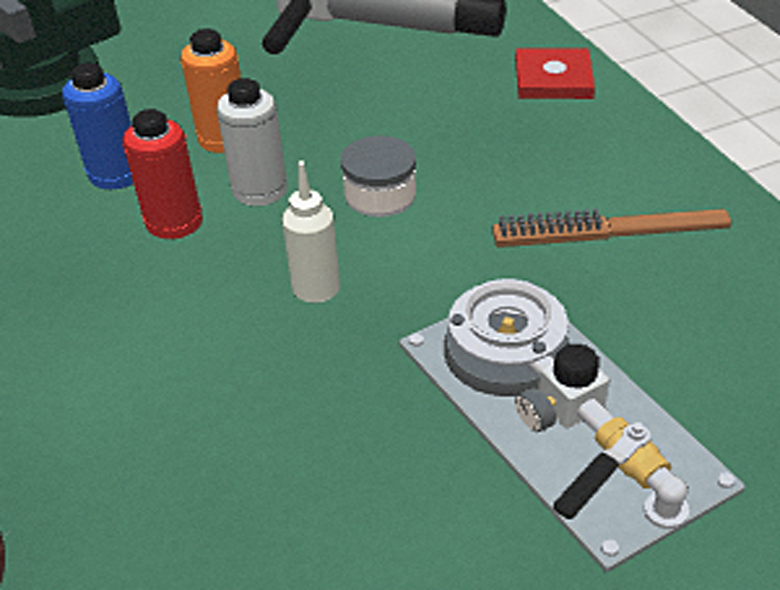

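Candidates (scene pixels): silver bottle (327,157), red (316,131), blue (347,118), orange (362,147). By the description (bare aluminium), silver is right, seen at (327,157) in scene and (188,142) in side. Both views agree, with the oil bottle and paste tin close by.

```bash
cat > h.py <<'E'
from station import *
import cv2,numpy as np
from scipy.optimize import least_squares
def cal(c):
    K=get_calibration(c)
    if "mount" in K:
        from scipy.spatial.transform import Rotation as Ro
        o=get_obs(); T=np.eye(4); T[:3,:3]=Ro.from_euler("xyz",o["ee_rot"],degrees=True).as_matrix(); T[:3,3]=o["tcp_pos"]
        W=np.linalg.inv(T@K["mount"]); K=dict(K,R=W[:3,:3],t=W[:3,3])
    return K
def proj(K,X):
    p=np.asarray(K["R"])@np.asarray(X,float)+K["t"]; return np.array([K["fx"]*p[0]/p[2]+K["cx"],K["fy"]*p[1]/p[2]+K["cy"]])
def rays(K,uv,z):
    R=np.asarray(K["R"]); d=R.T@np.array([(uv[0]-K["cx"])/K["fx"],(uv[1]-K["cy"])/K["fy"],1]); c=-R.T@np.asarray(K["t"]); return c+d*(z-c[2])/d[2]
E
python3 - <<'E'
from h import *
S,D=cal("scene"),cal("side")
f=lambda p,o:np.array([p[0]/2.6+o[0],p[1]/2.36+80])
obs=[]
for K,o,L in [(S,(110,80),[((62,402),(75,-155,12)),((350,345),(75,155,12)),((322,252),(-75,155,12)),((271,279),(0,85,76)),((70,262),(-85-0,-90,90))]),
              (D,(90,80),[((743,487),(75,-155,12)),((606,569),(-75,-155,12)),((401,341),(-75,155,12)),((508,317),(0,85,76))])]:
    for p,q in L: 
        if q[2]!=90: obs.append((K,f(p,o),q))
W=lambda v,q:np.array([v[0]+np.cos(v[2])*q[0]-np.sin(v[2])*q[1],v[1]+np.sin(v[2])*q[0]+np.cos(v[2])*q[1],q[2]])
fun=lambda v:np.concatenate([proj(K,W(v,q))-p for K,p,q in obs])
r=least_squares(fun,[400,0,0]);v=r.x;print(v[:2],np.degrees(v[2]),np.round(r.fun,1))
for n,q in dict(cradle=(0,85,61),stem=(0,-90,84),grip=(-85,-90,84),open=(0,-175,84)).items(): print(n,W(v,q).round(1))
# things
from itertools import product
for n,(a,b,zc) in dict(silver=((327,157),(188,142),77.5),oil=((270,155),(210,177),89),tin=((311,195),(237,154),30)).items():
    print(n,rays(S,a,zc).round(),rays(D,b,zc).round())
for n,a,b in [("red",(540,80),(150,120)),("blue",(623,57),(88,75)),("orange",(668,122),(206,40)),("silver cap",(571,133),(244,90))]:
    print(n,rays(S,f(a,(110,)),155).round(),rays(D,f(b,(90,)),155).round())
E
```

```text
[ 574.86214588 -100.71095823] 5.217224523212706 [-1.7  0.1  0.5 -0.3  0.1 -1.5 -0.8 -1.9  1.8  0.3 -0.2  0.4 -1.1 -1.2
  0.7 -3.1]
cradle [567.1 -16.1  61. ]
stem [ 583.  -190.3   84. ]
grip [ 498.4 -198.1   84. ]
open [ 590.8 -275.    84. ]
silver [476. 332.  78.] [458. 321.  78.]
oil [451. 163.  89.] [453. 157.  89.]
tin [573. 263.  30.] [575. 266.  30.]
red [369. 322. 155.] [359. 315. 155.]
blue [341. 430. 155.] [329. 422. 155.]
orange [467. 441. 155.] [456. 431. 155.]
silver cap [468. 330. 155.] [457. 323. 155.]
```

```bash
python3 - <<'E'
from h import *
goto([505,-150,330],[180,0,-85])
K=cal("wrist"); im=get_image("wrist")
for n,q in dict(cradle=(567.1,-16.1,76),stem=(583,-190.3,90),grip=(498.4,-198.1,90)).items():
    p=proj(K,q); print(n,p.round()); cv2.circle(im,tuple(int(a) for a in p),3,(255,0,255),1)
for n in("lever_grip","seat_ring"):
    for d in regions_of(n,"wrist")[:2]: 
        m=d["region"]; ys,xs=np.nonzero(m); (c,s,a)=cv2.minAreaRect(np.c_[xs,ys].astype(np.float32)); print(n,d["score"],d["extent"],c,s,a)
print(get_obs()["t"],get_obs()["tcp_pos"])
cv2.imwrite("pics/w1.png",cv2.resize(im,None,fx=1.5,fy=1.5)[:,:,::-1])
E
```

```text
cradle [149. 101.]
stem [301. 100.]
grip [299. 175.]
lever_grip 0.93 [311.0, 140.1, 44.7, 99.0] (309.4905700683594, 138.7169952392578) (103.56986999511719, 19.23047637939453) 74.05460357666016
seat_ring 0.57 [151.7, 100.5, 90.5, 92.9] (151.50001525878906, 99.49999237060547) (94.7522964477539, 86.26702880859375) 45.0
3.6417 [ 505.16355068 -149.38408747  329.84365134]
```

View pics/w1.png

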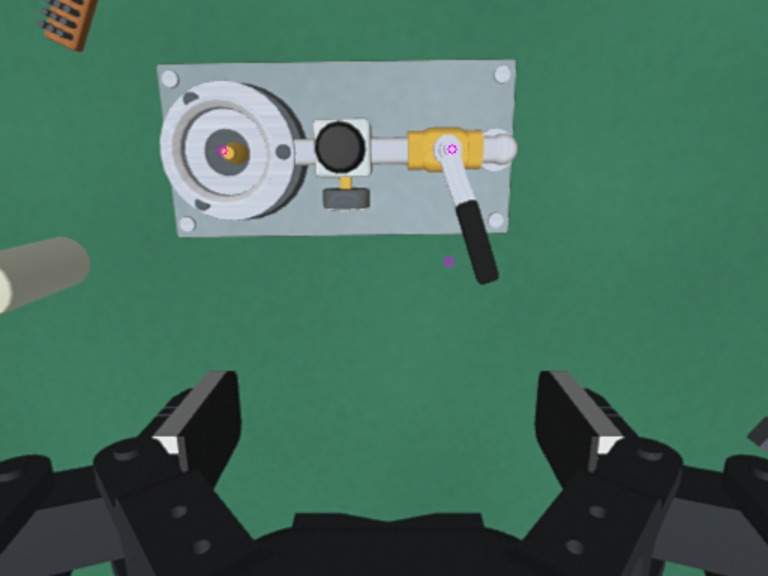

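The wrist view puts the stem at (300,100), as predicted. The lever is already about 16° open, with the sleeve middle near (318,162), so I'll use that angle. The ring lip centre is at about (152,100).

```bash
python3 - <<'E'
from h import *
K=cal("wrist")
st=rays(K,(301,100),92); g=rays(K,(318,162),90); r=rays(K,(152,100),76)
print(st.round(1),g.round(1),r.round(1), np.hypot(*(g-st)[:2]),np.hypot(*(r-st)[:2]), np.degrees(np.arctan2(*(st-r)[1::-1])))
phi0=np.degrees(np.arctan2(*(g-st)[1::-1]));print(phi0)
c=np.array([583.,-190.3]); Rr=90
def P(phi,z): return [c[0]+Rr*np.cos(np.radians(phi)),c[1]+Rr*np.sin(np.radians(phi)),z]
phi0=phi0%360
ok=[solve_ik(P(p,65.3),[180,0,p+90-360]) is not None for p in np.arange(phi0,282,10)];print(ok)
grip(50,20)
goto(P(phi0,140),[180,0,phi0-270]); move_l(P(phi0,65.3),speed=120)
grip(5,25); o=get_obs(); print(o["t"],o["grip_width"],o["wrist_force"])
E
```

```text
[ 582.7 -189.7   92. ] [ 515.4 -218.2   90. ] [568.  -20.3  76. ] 73.12358882785873 170.03325069011427 -85.04140690062654
-157.0066195087781
[True, True, True, True, True, True, True, True]
6.075 17.68828558858436 [-0.4775865   0.56417919  4.72303211]
```

```bash
python3 - <<'E'
from h import *
c=np.array([583.,-190.3]); Rr=90
def P(phi,z): return [c[0]+Rr*np.cos(np.radians(phi)),c[1]+Rr*np.sin(np.radians(phi)),z]
for p in list(np.arange(211,275,8))+[273,275,276.5,278]:
    move_l(P(p,65.3),[180,0,p-270],speed=90); o=get_obs()
    f=o["wrist_force"]; ft=-f[0]*np.sin(np.radians(p))+f[1]*np.cos(np.radians(p)); print(p,round(o["t"],2),f.round(1),round(ft,1),round(o["grip_width"],1),o["moment"].round(2))
    if p>270 and ft<-15: break
E
```

```text
211 6.37 [0.3 3.7 6. ] -3.0 17.3 [ 0.56 -0.02  0.39]
219 6.66 [0.1 3.6 7.7] -2.8 17.9 [ 0.6  -0.08  0.43]
227 6.95 [0.7 3.2 7.4] -1.7 17.3 [ 0.69 -0.07  0.38]
235 7.24 [0.2 4.9 7.8] -2.6 17.5 [ 0.77 -0.07  0.37]
243 7.53 [0.9 4.5 9.6] -1.2 17.4 [ 0.77 -0.08  0.34]
251 7.83 [0.5 5.9 7.9] -1.4 17.5 [ 0.78 -0.08  0.25]
259 8.12 [0.4 4.  8.7] -0.4 17.4 [ 0.69 -0.05  0.27]
267 8.41 [0.7 3.6 8.7] 0.5 17.6 [ 0.63 -0.07  0.22]
273 8.67 [0.  4.5 7.8] 0.2 17.2 [0.68 0.02 0.18]
275 8.92 [0.4 4.1 8.9] 0.8 17.1 [ 0.61 -0.11  0.15]
276.5 9.17 [-0.9  4.3  9.4] -0.4 17.1 [ 0.64  0.14 -0.2 ]
278 9.42 [-6.6  2.8 11.9] -6.1 17.4 [ 0.52  0.95 -0.73]
```

```bash
python3 - <<'E'
from h import *
grip(50); o=get_obs(); p=o["tcp_pos"]; move_l([p[0],p[1],150],speed=200)
goto([530,-120,330],[180,0,-60]); grip(85)
im=get_image("wrist"); cv2.imwrite("pics/w2.png",im[:,:,::-1])
goto([425,290,340],[180,0,-42])
K=cal("wrist"); im2=get_image("wrist"); q=proj(K,[465,327,155]); print(q.round())
cv2.circle(im2,tuple(int(a) for a in q),3,(255,0,255),1)
for d in regions_of("bottle_mid","wrist"): print(d["score"],np.round(d["extent"]))
cv2.imwrite("pics/w3.png",np.hstack([im,im2])[:,:,::-1]); print(get_obs()["t"])
cv2.imwrite("pics/w3.png",cv2.resize(cv2.imread("pics/w3.png"),None,fx=.78,fy=.78,interpolation=cv2.INTER_AREA))
E
```

```text
[263. 120.]
0.86 [196. 177.  64.  67.]
0.84 [183.  37.  71.  74.]
0.68 [115. 125.  87.  61.]
0.63 [451. 245. 120. 134.]
0.63 [355.  96.  74.  68.]
0.59 [255. 114.  54.  61.]
13.8083
```

View pics/w3.png

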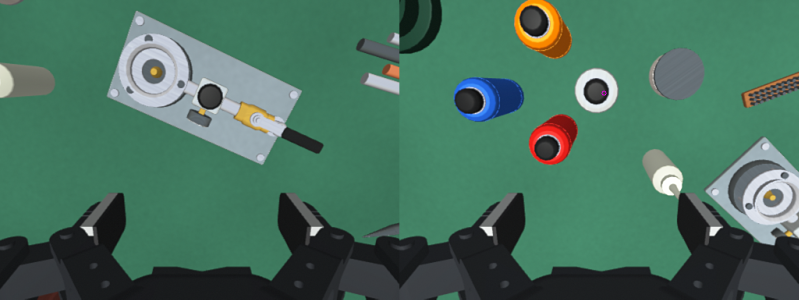

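```bash
python3 - <<'E'
from h import *
from scipy.spatial.transform import Rotation as Ro
K=cal("wrist"); im=get_image("wrist"); g=im.max(2)
m=(g<75).astype(np.uint8); m[:80]=0;m[160:]=0;m[:,:225]=0;m[:,285:]=0
ys,xs=np.nonzero(m); print(len(xs),xs.min(),xs.max(),ys.min(),ys.max()); u=((xs.min()+xs.max())/2,(ys.min()+ys.max())/2)
print("cap",u,rays(K,u,155).round(1)); print("shoulder",rays(K,(255,114),128).round(1))
# ring from w2
w=cv2.imread("pics/w2.png"); M=get_calibration("wrist"); T=np.eye(4);T[:3,:3]=Ro.from_euler("xyz",[180,0,-60],degrees=True).as_matrix();T[:3,3]=[530,-120,330]
Wm=np.linalg.inv(T@M["mount"]); K2=dict(M,R=Wm[:3,:3],t=Wm[:3,3])
for q in ((567.1,-16.1,76),(567.1,-16.1,61)): print(proj(K2,q))
c=w[50:140,145:255]; cv2.circle(w,tuple(int(round(a)) for a in proj(K2,(567.1,-16.1,76))),1,(255,0,255),1)
crop=cv2.resize(w[40:240,140:440],None,fx=2.6,fy=2.6,interpolation=cv2.INTER_CUBIC)
for rad,z,col in((38,76,(0,0,255)),(54,73,(0,255,0))):
    pts=[(proj(K2,(567.1+rad*np.cos(a),-16.1+rad*np.sin(a),z))-[140,40]+.5)*2.6 for a in np.linspace(0,6.28,60)]
    cv2.polylines(crop,[np.int32(pts)],True,col,1)
crop2=cv2.resize(im[40:180,180:330],None,fx=2,fy=2); crop[-280:,:300]=crop2[:,:,::-1]
cv2.imwrite("pics/c4.png",crop)
E
```

```text
647 237 267 101 133
cap (np.float64(252.0), np.float64(117.0)) [459.3 335.8 155. ]
shoulder [462.8 335.6 128. ]
[196.15222734  91.0453111 ]
[198.42478398  91.61301583]
```

View pics/c4.png

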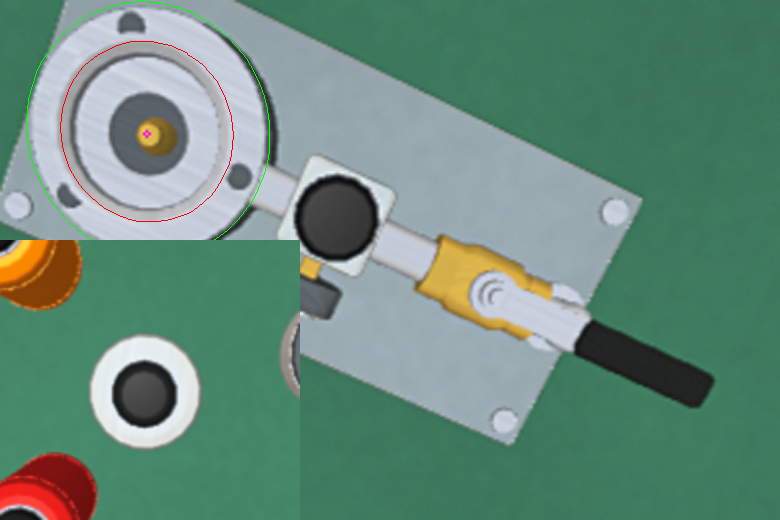

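```bash
python3 - <<'E'
from h import *
from scipy.spatial.transform import Rotation as Ro
M=get_calibration("wrist"); T=np.eye(4);T[:3,:3]=Ro.from_euler("xyz",[180,0,-60],degrees=True).as_matrix();T[:3,3]=[530,-120,330]
Wm=np.linalg.inv(T@M["mount"]); K2=dict(M,R=Wm[:3,:3],t=Wm[:3,3])
e=rays(K2,(140+703/2.6,40+390/2.6),90); s=np.array([583,-190.3]); print("lever dir",e,np.degrees(np.arctan2(e[1]-s[1],e[0]-s[0]))%360)
b=[461,335.7]
goto([*b,230],[180,0,-42]); move_l([*b,91],speed=120)
o=get_obs(); print(o["t"],o["wrist_force"].round(1))
grip(50,80); o=get_obs(); print(o["t"],o["grip_width"],o["wrist_force"].round(1),o["moment"].round(2),o["tcp_pos"])
E
```

```text
lever dir [ 595.43110896 -292.42038296   90.        ] 276.94046502425346
15.7333 [ 1.   0.5 -0.1]
16.1 58.345264615644865 [-1.1  1.2  6.4] [ 0.14  0.2  -0.02] [461.78715407 336.53874941  92.57040062]
```

```bash
python3 - <<'E'
from h import *
move_l([461,335.7,291],speed=180); o=get_obs(); print(o["t"],o["grip_width"],o["wrist_force"].round(1))
goto([567.2,-16,291],[180,0,-42]); move_l([567.2,-16,180],speed=120); wait(.2); o=get_obs(); print(o["t"],o["grip_width"],o["wrist_force"].round(1),o["moment"].round(2),o["tcp_pos"])
zf=o["tcp_pos"][2]-92.5
L=[]
for c,(x,y) in (("side",(215,80)),("scene",(145,90))):
    K=cal(c); im=get_image(c)
    s=im[y:y+150,x:x+130]; s=cv2.resize(s,None,fx=3,fy=3,interpolation=cv2.INTER_CUBIC)
    t=o["tcp_pos"]
    for cx,cy,r,z,col in((567.1,-16.1,38,76,(255,0,0)),(t[0],t[1],30,zf,(255,0,255)),(t[0],t[1],16.5,zf+155,(255,255,0))):
        pts=[(proj(K,(cx+r*np.cos(a),cy+r*np.sin(a),z))-[x,y]+.5)*3 for a in np.linspace(0,6.28,60)]
        cv2.polylines(s,[np.int32(pts)],True,col,1)
    L.append(s)
cv2.imwrite("pics/c5.png",np.hstack(L)[:,:,::-1])
E
```

```text
17.3583 58.26214338629085 [-0.5  0.2 -2.2]
20.0083 58.191951845235224 [-0.3 -0.7 -2.2] [-0.03  0.01  0.  ] [567.90605339 -16.13485189 181.09451428]
```

View pics/c5.png

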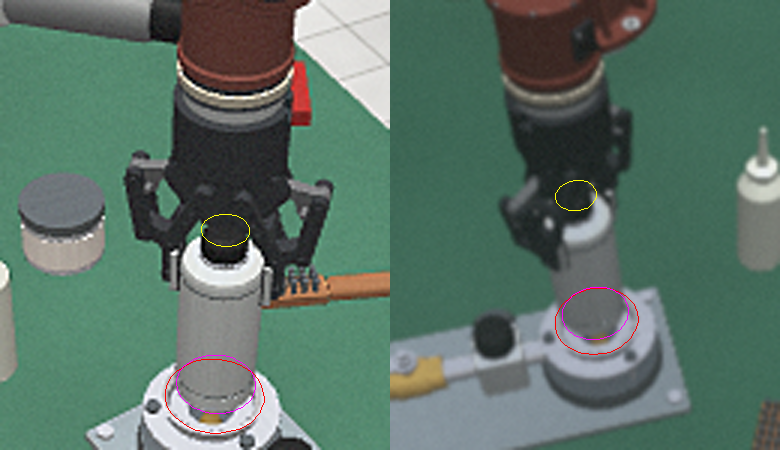

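The bottle hangs upright, centred over the ring to within 2–3 mm in both views. Next I'll lower it with a force check.

```bash
python3 - <<'E'
from h import *
for z in [168,162,158,155,152,149,146,143,140]:
    move_l([567.2,-16,z],speed=40); o=get_obs(); f=o["wrist_force"]
    print(z,round(o["t"],2),o["tcp_pos"].round(1),f.round(1),o["moment"].round(2),round(o["grip_width"],1))
    if abs(f[2])>22 or np.hypot(f[0],f[1])>10: break
E
```

```text
168 20.56 [566.7 -15.9 167.3] [ 0.5 -0.3 -2.3] [-0.   -0.01  0.04] 58.3
162 20.86 [566.9 -15.9 161.5] [-0.2 -0.5 -3. ] [-0.01  0.03  0.01] 58.2
158 21.11 [566.9 -16.  157.6] [-0.2 -0.5 -2. ] [-0.01  0.03  0.04] 58.1
155 21.36 [567.  -16.  154.7] [-0.2 -0.9 -2.9] [-0.   -0.03 -0.02] 57.6
152 21.61 [567.9 -16.  153.3] [-1.4  0.7  3.8] [ 0.08  0.31 -0.03] 57.8
149 21.86 [567.9 -16.  150.1] [-1.5  0.9  5.3] [0.12 0.31 0.  ] 57.4
146 22.11 [567.9 -16.  147.4] [-1.9  0.3  7. ] [0.06 0.44 0.03] 57.8
143 22.36 [568.  -15.9 144.7] [-3.3  0.9  7.7] [ 0.2   0.49 -0.04] 58.2
140 22.61 [568.  -15.9 142.1] [-3.7  2.2  8.4] [0.23 0.62 0.01] 57.8
```

```bash
python3 - <<'E'
from h import *
for z in [138,136.5,135,134,133,132,131,130]:
    move_l([566.5,-15.7,z],speed=30); wait(.1); o=get_obs(); f=o["wrist_force"]
    print(z,round(o["t"],2),o["tcp_pos"].round(1),f.round(1),o["moment"].round(2),round(o["grip_width"],1))
    if f[2]>24 or np.hypot(f[0],f[1])>12: break
wait(.3); o=get_obs(); print(o["tcp_pos"].round(1),o["wrist_force"].round(1))
L=[]
for c,(x,y) in (("side",(215,80)),("scene",(145,90))):
    K=cal(c); im=get_image(c); L.append(cv2.resize(im[y:y+200,x-60:x+130],None,fx=2.1,fy=2.1,interpolation=cv2.INTER_CUBIC))
cv2.imwrite("pics/c6.png",np.hstack(L)[:,:,::-1])
E
```

```text
138 22.96 [567.9 -15.8 140.6] [-3.2  0.5 10.2] [ 0.08  0.52 -0.01] 58.3
136.5 23.31 [567.9 -15.8 139.4] [-3.3  0.9 10.7] [ 0.16  0.67 -0.03] 58.2
135 23.66 [568.1 -15.7 139.3] [-5.9  1.2 16.5] [ 0.21  1.15 -0.04] 58.1
134 24.01 [568.2 -15.7 139.3] [-7.8  2.6 21.2] [ 0.29  1.49 -0.03] 57.8
133 24.36 [568.4 -15.6 139.3] [-9.8  3.3 24.4] [ 0.44  1.82 -0.01] 58.3
[568.3 -15.6 139.2] [-7.7  1.9 23.5]
```

View pics/c6.png

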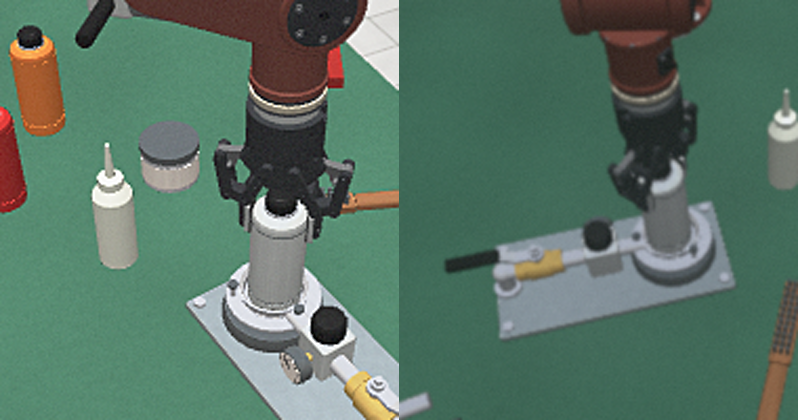

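The picture shows the bottle upright in the lowered ring, the lever in line with the pipe, and the oil bottle, tin and brush in place. The ring travelled 14 mm from 153.4 to 139.3, then stopped hard at about 24 N.

```bash
python3 - <<'E'
from h import *
o=get_obs(); print(o["t"],o["tcp_pos"].round(1),o["wrist_force"].round(1)); print(sign_off())
E
```

```text
24.7583 [568.4 -15.6 139.3] [-8.7  1.7 24.6]
the job is handed in; nothing more can be done
None
```

The job is handed in at 24.8 s (limit 48 s), with the lever valve open and the bare aluminium bottle held fully down in the sprung ring.

- **Valve:** The lever was already about 16–18° open when I found it. I gripped the sleeve and turned it until it met its stop. The wrist picture puts it at about 277°; the station's own pipe line is about 275°, so the two agree to within measurement error.
- **Bottle:** I gripped the silver one at 80 N below the shoulder and lowered it into the ring. It touched down at TCP height 153.4 mm and stopped hard at 139.3 mm. That is 14.1 mm of travel, matching the ring's 14 mm. It was being pressed with about 24 N at hand-in.
- **Bystanders:** The oil bottle, tin and brush looked undisturbed in the last pictures, as did the red and orange bottles. The blue one was out of view.
- **Remaining disagreement:** There is a sideways force of about 8–9 N on the wrist while pressing. I moved the target slightly to relieve it, but it grew again as the push increased. The bottle still looks upright.

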